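# Set up the mandoline for julienne

## Robot

A 7-joint arm with a two-finger parallel gripper is mounted at the origin on a cart in front of the work surface, level with it; the furniture and walls round the work are solid. World frame = base frame: x ahead of the robot, y to its left, z up, the work surface at z = 0. Lengths are in m, angles in rad, forces in N, time in s.
With the tool pointing down it reaches from about 0.35 to 0.9 m from the base axis. Payload 8.1 kg.
Tool frame: the origin (TCP) lies on the centre line of the jaws, within the pads' length; the fingertips stand arm.tip_extent ahead of it and the grasp point (between the pads) lies 3 mm ahead of it (arm.tip_extent is the distance from the TCP to the fingertips, in m); z points along the fingers, y is the line along which they close (so a half turn about z gives the same grasp; the last joint's range is limited). The gripper opens to 85 mm and grips with 20 to 120 N. Pads are 22 mm wide; open, the fingers measure 114 mm over their backs; the gripper's body (76 mm by 85 mm) begins 54 mm behind the grasp point. The pads swing forward as they close: fully open they stand 13 mm farther back than shut.
Start: joints at [-1.315, 0.434, 0.025, 1.573, -0.012, 1.134, -0.075], TCP at [0.219, 0.585, 0.253] pointing down, gripper open.
Joint ranges: [-2.62, 2.62], [-0.44, 2.09], [-1.27, 1.32], [0.08, 2.57], [-1.32, 4.46], [0.12, 2], [-2.74, 2.74]. Speed limits (rad/s): [2.22, 2.22, 3.01, 3.01, 3.14, 3.14, 3.14].

## Interface

Orientations are given as a unit quaternion [x, y, z, w].
In Python, from workcell import arm gives the robot as it stands.
- The arm moves only by the tool carry_out, never from a script. Its argument "deltas" is a list of rows, each an object with "offset": the shift along the world's x, y, z normalised to -1 to 1, where 1 is 0.2 m, a list of three; "twist": the turn, a rotation vector about the world's x, y, z normalised to -1 to 1, where 1 is 120 degrees, a list of three. A call has 1 to 8 rows; each row is the pose to reach, as a shift and turn from the pose commanded when the call began; what a row does not reach only later rows make up. A row lasts 1/12 s, in which the tool goes at most 41.7 mm and 7.16 degrees, less where a joint would pass 70% of its speed; a pose out of reach is approached as far as the arm can. A call with a number of a shift or a turn outside -1 to 1 is refused whole. A call with a gripper value outside its range is refused whole. "grip" is the opening, from -1 (shut) to 1 (fully open), so that 0 is half open, set as the call begins (left out, the last holds). The fingers move at their own pace and stop on an object; the grip force is fixed at half the most. Time passes only in rows, so rows that repeat a pose let the fingers close. It gives the time, the measured TCP pose, the force, the opening and the grip force at its end, in the units of the state.
- arm.observe(): the state, without advancing time (a new reading comes with each control period).
- arm.camera(name): name is "side" or "top" or "wrist"; returns the picture (400x640x3 uint8, red, green, blue); there is no depth.
- arm.camera_model(name): a dict with "mtx" (3x3 intrinsics, pixels), "R" (3x3) and "t" (3): a world point X has camera coordinates R X + t. Camera axes: x right, y down, z forward; pixel columns grow to the right and rows downward; lengths in m; the calibration is good to about 2 mm. A picture is of the moment at which its call begins: read the wrist's pose just before it. camera_model takes no time and is no camera call; for the wrist camera it gives the pose at the moment of the call.
- arm.job_done(): hands the job in; it is judged then, once.
Trained networks look in the newest picture that a camera, given by its name, has taken for a name from the list of things; names that differ only in an ending like _2 or _b are one class to them, and where a whole thing is asked for, a point or a joint stands for the part that bears it (a point fixed in the world has none). Each returns a list of dicts, best first, with "conf" (0 to 1); they miss things now and then, are a little off and sometimes report something else, mostly with a low value. They report only what shows in the picture. A call takes as long as a camera call.
- arm.find_in(camera, target): "uv" ([column, row] in pixels, amid what is visible of it).
- arm.regions_of(camera, target): "region" (400x640 bool, what is visible of it) and "uv" ([column, row] in pixels, amid what is visible of it).
- arm.place_of(camera, target): "uv" ([column, row] in pixels: a listed point, or the origin of a listed thing).
The state is a dict: "t": time; "joints": joint angles; "qd": joint speeds; "joint_torque": joint torques, N m; "tcp_pos": TCP position; "tcp_rot": TCP orientation; "contact_force": force on the tool from outside, world axes, zero at the start; "torque": the same for the moment, N m; "opening": finger opening in m; "grasp_force": force on a finger pad.
Only numpy, scipy, OpenCV 4.12 (cv2) and the standard library are available. Lean on these libraries where they do the work, as an engineer would, in place of code of your own. Each camera call takes 0.05 s, during which the arm holds its last target. There are 200 camera calls.

## Task

Set the mandoline slicer up for 2.5 mm julienne. First, while its blade gap is still small, lay the orange julienne insert flat between the rails of the ribbed steel ramp, above the empty bay, and slide it down the slope until it drops into the bay and lies flush. Only then turn the black thickness dial clockwise, click by click, until its pointer rests in the fifth click after the red zero mark; let go of both and do not shift or knock over the salt shaker and the spice jar standing by the insert.

Things in the scene. Friction and masses are not known exactly. Their poses are not given: they have to be found in the camera images.
- insert: Loose orange julienne insert, 90 g: flat plate 64 (own x) x 110 (own y) x 6 mm (z), origin at the centre of its underside; two upright finger lugs on top, low steel teeth (to z = 10 mm) between them. Starts flat on the worktop left of the mandoline, lugs up, turned at most 0.4 rad from the world axes; it goes into the bay with its x up the slope.
- lug_left (a point): Centre of the insert's left finger lug (own y = +46, z = 20 mm from the insert's origin; insert's axes). The lug is 26 mm long in x, 10 mm thick in y, and stands from the plate's top (z = 6) to z = 30 mm. Pinch it across its 10 mm, fingers closing along y.
- lug_right (a point): Centre of the insert's right finger lug (own y = -46, z = 20 mm), the same as the left one. Either may be used.
- mandoline: Mandoline slicer, 265 x 134 mm, 185 mm high at the far end, standing fast. Origin: worktop under its middle; own x: to its high end, away from the robot; z vertical. Its deck rises along x at 30 degrees: white take-off plate with blade, empty bay, ribbed steel ramp, white head with black dial. Two grey rails 116 mm apart inside, 9 mm thick, 6 mm above the deck, flank plate, bay and ramp.
- bay (a point): Centre of the bay's floor. Axes: x up the slope, y left across the deck, z square to the deck (30 degrees off vertical, leaning to the robot). The bay is 68 mm long in x (2 mm to spare at each end of the insert), 116 mm wide between the rails (3 mm each side); the floor (two side ledges) is 6 mm below the deck: a seated insert is flush, its origin here.
- runway (a point): Point on the ramp's middle line at deck level, 77 mm up the slope and 6 mm above the bay's floor point; same axes as bay. An insert with its origin here lies wholly on the ramp. The ramp sinks 0.5 mm below deck level for each click of the dial. The head begins 46 mm farther up, 8 mm high. A freed insert may stay put or slip down the slope.
- dial_axis (a point): Point on the dial's axis, 18 mm above the head's face, at half height of the grip bar; axes as bay, not turning with the dial, which turns about this z. Black skirt 49 mm across, 9 mm high; grip bar across it 44 mm long, 13 mm thick, top 28 mm above the face. Nine marks on the head, 30 degrees apart: the first (zero) red, the others black.
- pointer (a point): End of the white pointer line on the dial's grip bar (it turns with the dial), 21 mm from the axis, on the bar's top. Seen from above the dial with x of bay up the slope, it points 120 degrees counter-clockwise (left) of x at zero and goes 30 degrees clockwise for each click: at the fifth click, 30 degrees clockwise (right) of x.
- dial (a joint): Thickness dial's angle in rad: 0 at the red zero mark (stop), growing clockwise seen from above it, to 4.19 (eighth click, stop). A sprung roller drops into a notch every 30 degrees (0.524 rad); about 0.23 N m takes it to the next, and let go within a third of a click of a notch it falls in. Fifth click = 2.618. It starts at the first or the second click.
- salt_shaker: Bystander on the left of the worktop: glass salt shaker with a metal cap, 44 x 44 x 90 mm; origin under its middle.
- pepper_jar: Bystander on the left of the worktop: glass spice jar with a white cap, 47 x 47 x 98 mm; origin under its middle.

How it is judged:
On the way, in this order (a step that is already met when the one before it is completed fails the run):
1. the insert lies on the ramp between the rails, above the bay (origin 30 to 115 mm up the slope from the bay's centre, within 6 mm of the middle line, on the surface to within a few mm) (x of insert in the frame of bay between 0.03 and 0.115 m and y of insert in the frame of bay between -0.006 and 0.006 m and z of insert in the frame of bay between 0.002 and 0.014 m and angle between the z axis of insert and the z axis of bay, either way round below 0.12 rad), for 0.1 s.
2. the insert has dropped into the bay and lies flush (x of insert in the frame of bay between -0.0045 and 0.0045 m and y of insert in the frame of bay between -0.006 and 0.006 m and z of insert in the frame of bay between -0.003 and 0.002 m and angle between the z axis of insert and the z axis of bay, either way round below 0.07 rad), for 0.2 s.
3. the dial is at the fifth click (value of joint dial between 2.468 and 2.768 rad), for 0.3 s.
At the end, for the whole second after the job is handed in: The insert is at rest in the bay: origin within 4.5 mm along and 6 mm across of the bay's centre, not more than 2 mm above the bay's floor, level with the deck to 0.07 rad; the dial rests at the fifth click (2.618 rad, within 0.15 rad) (all of step 2 and all of step 3 and linear speed of insert below 0.01 m/s); the robot touches nothing.
It fails at once if the salt shaker or the spice jar is shifted more than 30 mm or tipped over (distance of any of salt_shaker, pepper_jar from where it was at the start of the episode above 0.03 m or angle between any of salt_shaker, pepper_jar's own z axis and vertical above 0.5 rad).
It also fails if it takes over 61 s, if anything falls off the work surface, if the arm or the gripper's body presses on something with over 40 N, if the wrist force passes 120 N, or if a joint passes its speed limit or range.

## Working session

There is one attempt and no reset: what is moved stays moved. The work goes in short steps, Python scripts to look and compute and a tool call to move; the robot and the scene stay as the last step left them, time stands still between calls to the robot, and variables do not carry over. Pictures are saved under pics/ and viewed, at most 11 in all, crops included, and the job is handed in when it is done.

Besides the shell and the picture viewer there is one more tool, called as name(argument=value, ...), one argument or row to a line, values as JSON. carry_out: Moves the arm, as the interface text tells. Scaled input: -1 to 1 covers 0.2 m each way for a shift and 120 degrees each way for a turn. Its arguments: {"type":"object","properties":{"deltas":{"type":"array","items":{"type":"object","properties":{"offset":{"type":"array","items":{"type":"number"}},"twist":{"type":"array","items":{"type":"number"}}}}},"grip":{"type":"number"}},"required":["deltas"]}

```bash
mkdir -p pics; ls; python3 - <<'E'
from workcell import arm
import cv2, numpy as np
s=arm.observe(); print(s['t'],s['tcp_pos'],s['tcp_rot'],s['opening'],arm.tip_extent)
for c in ['top','side']:
    im=arm.camera(c); cv2.imwrite(f'pics/{c}0.png',im[:,:,::-1])
    m=arm.camera_model(c); print(c,(-m['R'].T@m['t']).round(3), m['R'][2].round(2),m['mtx'][0,0])
    for n in ['insert','lug_left','lug_right','mandoline','bay','runway','dial_axis','pointer','salt_shaker','pepper_jar']:
        print(n,[(np.round(d['uv'],1).tolist(),round(d['conf'],2)) for d in arm.place_of(c,n)[:2]])
a=cv2.imread('pics/top0.png');b=cv2.imread('pics/side0.png')
E
```

```text
pics
0.0 [0.21931399 0.58474662 0.2525161 ] [ 1.78459472e-01  9.83946936e-01 -7.97708816e-04 -9.19457604e-05] 0.08510731923921896 0.022
top [0.308 0.145 1.228] [ 0.21  0.   -0.98] 452.2584046432209
insert [([279.7, 249.9], 0.87)]
lug_left [([259.9, 251.6], 0.77), ([278.5, 250.1], 0.21)]
lug_right [([292.8, 242.5], 0.72)]
mandoline [([368.2, 202.4], 0.83)]
bay [([375.4, 211.6], 0.93)]
runway [([372.1, 181.9], 0.93)]
dial_axis [([374.8, 153.3], 0.95), ([370.2, 148.7], 0.16)]
pointer [([368.6, 148.2], 0.85)]
salt_shaker [([240.8, 207.1], 0.83)]
pepper_jar [([230.1, 218.5], 0.56), ([261.3, 253.4], 0.4)]
side [ 0.579 -0.633  0.456] [-0.02  0.93 -0.37] 376.37463552796686
insert [([280.1, 236.6], 0.75)]
lug_left [([276.5, 225.7], 0.62)]
lug_right [([285.2, 236.2], 0.91)]
mandoline [([342.0, 242.3], 0.28)]
bay [([309.5, 260.2], 0.64)]
runway [([341.3, 242.5], 0.7)]
dial_axis [([380.9, 209.0], 0.59)]
pointer [([375.6, 201.4], 0.61)]
salt_shaker [([281.4, 236.5], 0.68), ([324.4, 223.0], 0.56)]
pepper_jar [([314.3, 217.2], 0.67)]
```

View pics/top0.png

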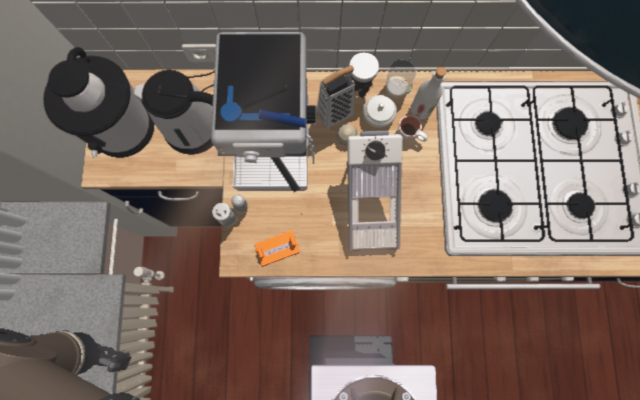

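View pics/side0.png

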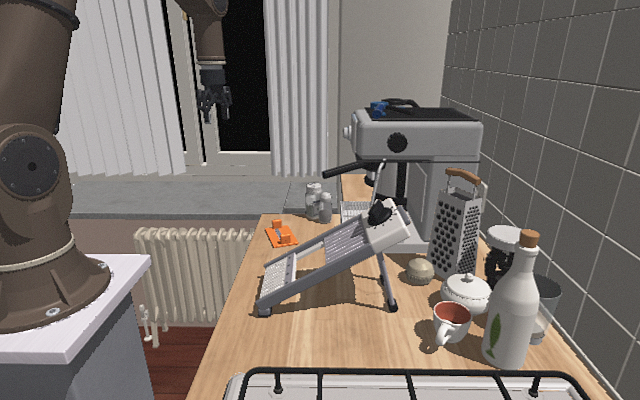

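```bash
cat > h.py <<'E'
from workcell import arm
import numpy as np, cv2
from scipy.spatial.transform import Rotation as Rot
def ray(c,uv,m=None):
    m=m or arm.camera_model(c); R,t=np.array(m['R']),np.array(m['t'])
    return -R.T@t, R.T@np.linalg.solve(m['mtx'],[*uv,1])
def onz(c,uv,z,m=None):
    o,d=ray(c,uv,m); return o+d*(z-o[2])/d[2]
def tri(u1,u2):
    o1,d1=ray('top',u1);o2,d2=ray('side',u2)
    A=np.stack([d1,-d2],1);k=np.linalg.lstsq(A,o2-o1,rcond=None)[0]
    p,q=o1+k[0]*d1,o2+k[1]*d2
    return (p+q)/2,np.linalg.norm(p-q)
E
python3 - <<'E'
from h import *
np.set_printoptions(precision=4,suppress=True)
print('ins',onz('top',(279.7,249.9),0),'L',onz('top',(259.9,251.6),.02),'R',onz('top',(292.8,242.5),.02))
print('mand',onz('top',(368.2,202.4),0))
for n,a,b in [('bay',(375.4,211.6),(309.5,260.2)),('run',(372.1,181.9),(341.3,242.5)),('dial',(374.8,153.3),(380.9,209)),('ptr',(368.6,148.2),(375.6,201.4)),('R',(292.8,242.5),(285.2,236.2))]: print(n,tri(a,b))
print('salt',onz('top',(240.8,207.1),0),'pep',onz('top',(230.1,218.5),0))
E
```

```text
ins [0.4492 0.246  0.    ] L [0.4424 0.2973 0.02  ] R [0.4668 0.2095 0.02  ]
mand [0.5814 0.002  0.    ]
bay (array([ 0.5414, -0.006 ,  0.0822]), np.float64(0.0052905690904401365))
run (array([0.6065, 0.0042, 0.1168]), np.float64(0.004245893347035834))
dial (array([0.6693, 0.0041, 0.184 ]), np.float64(0.013451151975257983))
ptr (array([0.6692, 0.0205, 0.1952]), np.float64(0.0038638889965284086))
R (array([0.4692, 0.21  , 0.0222]), np.float64(0.005335787986969605))
salt [0.5684 0.3561 0.    ] pep [0.5362 0.3846 0.    ]
```

The top view shows the insert around (278,249), its left lug at (262,255) and its right lug at (292,241). The mandoline bay is at (375,211) and the dial at (375,151). The jars are at (223,212) and (239,204). The side view agrees with this. Insert yaw is about 0.27 rad. Next I move above it and look with the wrist camera.

carry_out(
  deltas=[
    {"offset": [0.58, -0.85, 0], "twist": [0, 0, 0.3]},
    {"offset": [0.58, -0.85, 0], "twist": [0, 0, 0.3]},
    {"offset": [0.58, -0.85, 0], "twist": [0, 0, 0.3]},
    {"offset": [0.58, -0.85, 0], "twist": [0, 0, 0.3]},
    {"offset": [0.58, -0.85, 0], "twist": [0, 0, 0.3]},
    {"offset": [0.58, -0.85, 0], "twist": [0, 0, 0.3]},
    {"offset": [0.58, -0.85, 0], "twist": [0, 0, 0.3]},
  ],
)

```text
t: 1.68
tcp_pos: [0.3377, 0.4128, 0.2537]
tcp_rot: [-0.132, 0.991, -0.0, 0.0]
contact_force: [-1.0, -0.5, -0.3]
opening: 0.0854
grasp_force: 0.0
```

carry_out(
  deltas=[
    {"offset": [0.57, -0.82, -0.2]},
    {"offset": [0.57, -0.82, -0.2]},
    {"offset": [0.57, -0.82, -0.2]},
    {"offset": [0.57, -0.82, -0.2]},
    {"offset": [0.57, -0.82, -0.2]},
    {"offset": [0.57, -0.82, -0.2]},
    {"offset": [0.57, -0.82, -0.2]},
  ],
)

```text
schema error: expected keys offset, twist
```

```bash
python3 - <<'E'
from h import *
np.set_printoptions(precision=4,suppress=True)
s=arm.observe(); print(s['t'],s['tcp_pos'],s['tcp_rot'],s['joints'],s['contact_force'],s['opening'])
m=arm.camera_model('wrist'); im=arm.camera('wrist'); cv2.imwrite('pics/w0.png',im[:,:,::-1])
print(-m['R'].T@m['t'],m['R'])
for n,z in [('insert',0),('lug_left',.02),('lug_right',.02),('salt_shaker',0),('pepper_jar',0)]:
    for d in arm.place_of('wrist',n)[:2]: print(n,d['uv'],d['conf'],onz('wrist',d['uv'],z,m))
E
```

```text
1.6833 [0.3377 0.4128 0.2537] [-0.1317  0.9913 -0.0001  0.0004] [-0.9418  0.289  -0.0561  1.7923  0.0192  1.0605  0.83  ] [-0.982  -0.486  -0.2572] 0.08539002579288545
[0.2582 0.3923 0.3746] [[-0.2618  0.9651 -0.001 ]
 [ 0.9139  0.2482  0.3213]
 [ 0.3103  0.0832 -0.947 ]]
insert [177.0, 220.1] 0.68 [0.4569 0.2562 0.    ]
lug_right [126.7, 231.1] 0.98 [0.4769 0.206  0.02  ]
salt_shaker [239.6, 308.1] 0.59 [0.568  0.3574 0.    ]
pepper_jar [264.2, 298.2] 0.57 [0.5427 0.3874 0.    ]
```

View pics/w0.png

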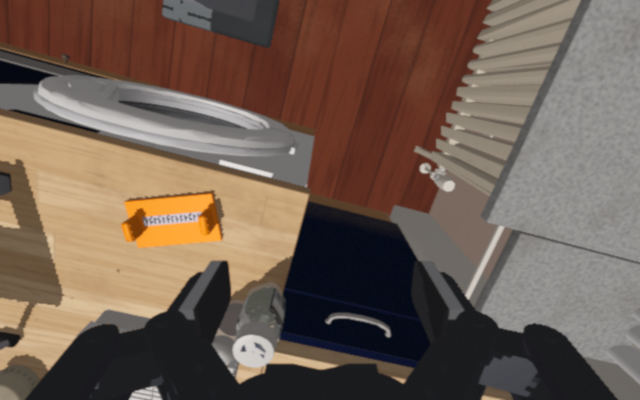

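The wrist view shows the insert around (172,220) with lugs at (132,226) and (207,216). One jar is under the fingers at (255,345), well clear in height. I'll finish the approach.

carry_out(
  deltas=[
    {"offset": [0.5, -0.8, -0.2], "twist": [0, 0, 0]},
    {"offset": [0.5, -0.8, -0.2], "twist": [0, 0, 0]},
    {"offset": [0.5, -0.8, -0.2], "twist": [0, 0, 0]},
    {"offset": [0.5, -0.8, -0.2], "twist": [0, 0, 0]},
    {"offset": [0.5, -0.8, -0.2], "twist": [0, 0, 0]},
    {"offset": [0.5, -0.8, -0.2], "twist": [0, 0, 0]},
    {"offset": [0.5, -0.8, -0.2], "twist": [0, 0, 0]},
  ],
)

```text
t: 2.57
tcp_pos: [0.4358, 0.2546, 0.213]
tcp_rot: [-0.133, 0.991, -0.0, -0.0]
contact_force: [-0.9, 1.0, -0.4]
opening: 0.0853
grasp_force: 0.0
```

```bash
python3 - <<'E'
from h import *
np.set_printoptions(precision=4,suppress=True)
s=arm.observe(); print(s['t'],s['tcp_pos'],s['tcp_rot'],s['joints'],s['contact_force'],s['opening'])
m=arm.camera_model('wrist'); im=arm.camera('wrist'); cv2.imwrite('pics/w1.png',im[:,:,::-1])
for n,z in [('insert',0),('lug_left',.02),('lug_right',.02),('bay',.09),('runway',.13)]:
    for d in arm.place_of('wrist',n)[:2]: print(n,d['uv'],d['conf'],onz('wrist',d['uv'],z,m))
E
```

```text
2.5667 [0.4358 0.2546 0.213 ] [-0.1331  0.9911 -0.0002 -0.0003] [-0.6544  0.2822  0.0246  1.9158 -0.0084  0.9444  1.2119] [-0.8514  0.9878 -0.3962] 0.08534030456767891
insert [319.0, 187.4] 0.55 [0.4536 0.258  0.    ]
insert [358.8, 191.6] 0.44 [0.4467 0.3014 0.    ]
lug_left [358.5, 193.5] 0.68 [0.4433 0.2977 0.02  ]
lug_right [270.4, 196.9] 0.57 [0.4711 0.2105 0.02  ]
lug_right [315.6, 187.1] 0.42 [0.4484 0.2531 0.02  ]
```

View pics/w1.png

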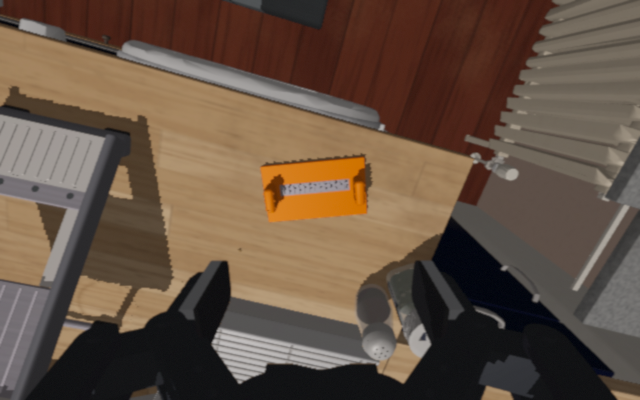

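carry_out(
  deltas=[
    {"offset": [0.17, -0.22, -0.4], "twist": [0, 0, 0.013]},
    {"offset": [0.17, -0.22, -0.4], "twist": [0, 0, 0.013]},
    {"offset": [0.17, -0.22, -0.4], "twist": [0, 0, 0.013]},
    {"offset": [0.17, -0.22, -0.6], "twist": [0, 0, 0.013]},
    {"offset": [0.17, -0.22, -0.75], "twist": [0, 0, 0.013]},
    {"offset": [0.17, -0.22, -0.84], "twist": [0, 0, 0.013]},
    {"offset": [0.17, -0.22, -0.88], "twist": [0, 0, 0.013]},
    {"offset": [0.17, -0.22, -0.88], "twist": [0, 0, 0.013]},
  ],
  grip=-0.2,
)

```text
t: 3.53
tcp_pos: [0.4684, 0.2114, 0.0359]
tcp_rot: [-0.148, 0.989, -0.0, -0.001]
contact_force: [-0.7, -0.1, 0.6]
opening: 0.0337
grasp_force: 0.0
```

```bash
python3 - <<'E'
from h import *
np.set_printoptions(precision=4,suppress=True)
s=arm.observe(); print(s['t'],s['tcp_pos'],s['tcp_rot'],s['joints'],s['contact_force'],s['opening'])
im=arm.camera('wrist'); cv2.imwrite('pics/w2.png',im[:,:,::-1])
E
```

```text
3.5333 [0.4684 0.2114 0.0359] [-0.1483  0.9889 -0.0004 -0.0014] [-0.5448  0.5524  0.023   2.0516 -0.024   0.5408  1.3639] [-0.7375 -0.0691  0.5739] 0.033725775945581925
```

View pics/w2.png

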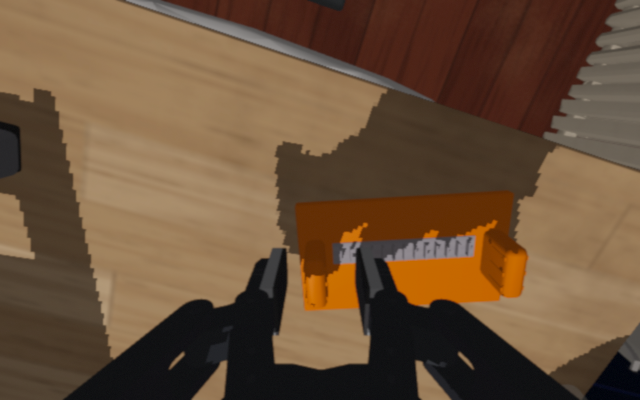

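Right lug at (315,275) between the fingers at (275,290) and (370,290). The plate's edges slope about 3°, so a small yaw correction is needed. I'll project the expected tip and lug positions to check the offset along the lug.

```bash
python3 - <<'E'
from h import *
np.set_printoptions(precision=1,suppress=True)
s=arm.observe(); m=arm.camera_model('wrist')
R=Rot.from_quat(s['tcp_rot']).as_matrix(); T=s['tcp_pos']
P=lambda X:(lambda c:(m['mtx']@c)[:2]/c[2])(m['R']@X+m['t'])
for a in [(-.011,0,.022),(.011,0,.022),(-.011,.017,.022),(.011,.017,.022)]: print(a,P(T+R@np.array(a)))
# fit insert pose to visible plate corners (top, z=6mm)
px=np.array([(297,203),(515,192),(305,310),(500,299)])
w=np.array([onz('wrist',p,z,m)[:2] for p,z in zip(px,(.006,.006,.006,.006))])*1000
print(w, np.degrees(np.arctan2(*(w[1]-w[0])[::-1])),np.degrees(np.arctan2(*(w[3]-w[2])[::-1])),np.linalg.norm(w[1]-w[0]),np.linalg.norm(w[2]-w[0]))
print(w.mean(0),T*1000)
E
```

```text
(-0.011, 0, 0.022) [319.3 279.9]
(0.011, 0, 0.022) [319.3 241.6]
(-0.011, 0.017, 0.022) [352.1 279.9]
(0.011, 0.017, 0.022) [353.5 241.6]
[[445.7 192.7]
 [407.9 295.4]
 [506.8 214.6]
 [467.3 317.7]] 110.15538818536274 110.96985440918942 109.4839480602853 64.97463833039937
[456.9 255.1] [469.2 211.7  37.2]
```

carry_out(
  deltas=[
    {"offset": [0.02, 0, 0], "twist": [0, 0, 0.029]},
    {"offset": [0.02, 0, 0], "twist": [0, 0, 0.029]},
    {"offset": [0.02, 0, 0], "twist": [0, 0, 0.029]},
  ],
)

```text
t: 3.83
tcp_pos: [0.4745, 0.2119, 0.0388]
tcp_rot: [-0.177, 0.984, 0.001, 0.001]
contact_force: [-0.3, 0.6, 1.0]
opening: 0.0341
grasp_force: 0.0
```

carry_out(
  deltas=[
    {"offset": [0, 0, 0], "twist": [0, 0, 0]},
    {"offset": [0, 0, 0], "twist": [0, 0, 0]},
    {"offset": [0, 0, 0], "twist": [0, 0, 0]},
    {"offset": [0, 0, 0], "twist": [0, 0, 0]},
    {"offset": [0, 0, 0], "twist": [0, 0, 0]},
    {"offset": [0, 0, 0], "twist": [0, 0, 0]},
  ],
  grip=-1,
)

```text
t: 4.33
tcp_pos: [0.4737, 0.2114, 0.0382]
tcp_rot: [-0.177, 0.984, 0.0, 0.0]
contact_force: [-1.1, -0.6, 8.9]
opening: 0.0082
grasp_force: 60.2
```

carry_out(
  deltas=[
    {"offset": [0, 0, 0.2], "twist": [0, 0, 0]},
    {"offset": [0, -0.2, 0.6], "twist": [0, 0, 0]},
    {"offset": [0, -0.3, 1], "twist": [0, 0, 0]},
    {"offset": [0, -0.3, 1], "twist": [0, 0, 0]},
    {"offset": [0, -0.3, 1], "twist": [0, 0, 0]},
    {"offset": [0, -0.3, 1], "twist": [0, 0, 0]},
    {"offset": [0, -0.3, 1], "twist": [0, 0, 0]},
  ],
)

```text
t: 4.92
tcp_pos: [0.4749, 0.1508, 0.2402]
tcp_rot: [-0.177, 0.984, 0.001, 0.003]
contact_force: [0.3, -0.1, -0.6]
opening: 0.0085
grasp_force: 59.0
```

```bash
python3 - <<'E'
from h import *
np.set_printoptions(precision=4,suppress=True)
s=arm.observe(); print(s['t'],s['tcp_pos'],s['tcp_rot'],s['joints'],s['contact_force'],s['opening'],s['grasp_force'])
m=arm.camera_model('wrist'); im=arm.camera('wrist'); cv2.imwrite('pics/w3.png',im[:,:,::-1])
for n in ['bay','runway','dial_axis','pointer','insert','lug_left']:
    for d in arm.place_of('wrist',n)[:1]: print(n,d['uv'],d['conf'])
E
```

```text
4.9167 [0.4749 0.1508 0.2402] [-0.1765  0.9843  0.0007  0.0029] [-0.4405  0.2389  0.0313  1.8997 -0.0087  0.9973  1.5204] [ 0.3269 -0.1337 -0.6388] 0.008547551052054124 58.95052134990692
runway [102.8, 282.4] 0.71
dial_axis [38.0, 393.9] 0.76
insert [403.2, 242.9] 0.91
lug_left [509.6, 263.3] 0.77
```

View pics/w3.png

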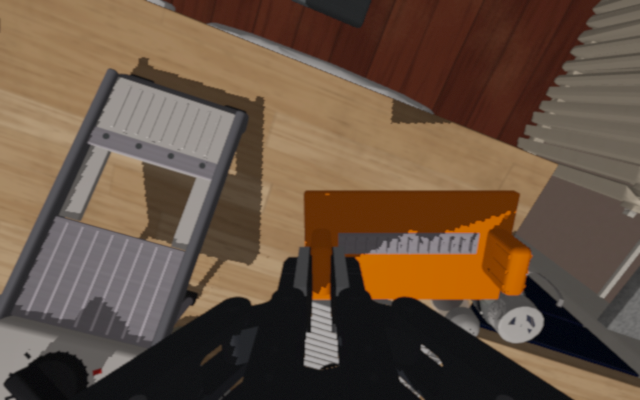

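Insert is held square, lug between pads at (322,265). The mandoline is in view: ramp edge about (57,214)–(186,252), blade bar (92,145)–(212,180). I'll zoom in to pick corners.

```bash
python3 - <<'E'
import cv2
a=cv2.imread('pics/w3.png')[60:360,0:260]; a=cv2.resize(a,None,fx=2,fy=2,interpolation=cv2.INTER_CUBIC)
cv2.imwrite('pics/w3c.png',a)
E
```

```text
(no output)
```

View pics/w3c.png

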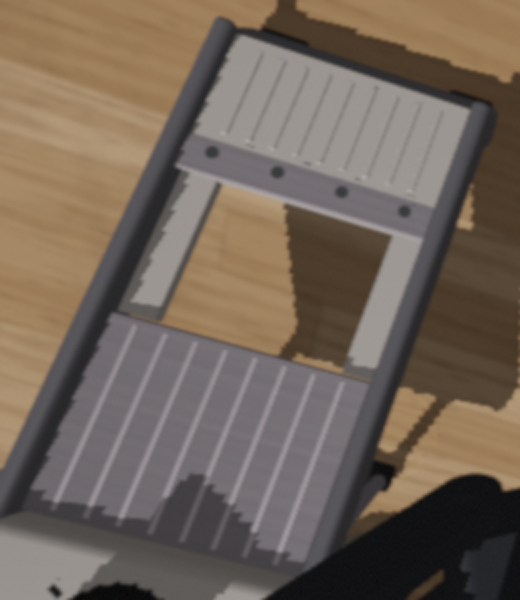

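```bash
python3 - <<'E'
from h import *
from scipy.optimize import least_squares
np.set_printoptions(precision=4,suppress=True)
s=arm.observe(); M={c:arm.camera_model(c) for c in('wrist','top','side')}
obs=[('wrist',(56,216.5),(.034,-.058,.0053),1),('wrist',(89,144),(-.034,-.058,.006),1),('wrist',(15,309),(.123,-.058,.0053),1),
('wrist',(186,252),(.034,'r',.0053),1),('wrist',(210.5,179),(-.034,'r',.006),1),('wrist',(152.5,344),(.123,'r',.0053),1),
('wrist',(102.8,282.4),(.077,0,.006),3),
('top',(375.4,211.6),(0,0,0),2),('top',(372.1,181.9),(.077,0,.006),2),('side',(309.5,260.2),(0,0,0),3),('side',(341.3,242.5),(.077,0,.006),3)]
def RB(y): return Rot.from_euler('ZY',[y,-np.pi/6]).as_matrix()
def res(p):
    o=[]
    for c,uv,X,w in obs:
        X=np.array([p[4] if v=='r' else v for v in X]); m=M[c]
        q=m['mtx']@(m['R']@(p[:3]+RB(p[3])@X)+m['t']); o+=list((q[:2]/q[2]-uv)/w)
    return o
r=least_squares(res,[.54,0,.08,0,.055],loss='soft_l1')
print(r.x,r.cost); print(np.array(res(r.x)).reshape(-1,2).round(1))
print('runway',r.x[:3]+RB(r.x[3])@[.077,0,.006])
# insert in tool frame
T,Rt=s['tcp_pos'],Rot.from_quat(s['tcp_rot'])
for d in arm.place_of('wrist','lug_left')[:1]:
    o,v=ray('wrist',d['uv'],M['wrist']); a=Rt.as_matrix().T@(o-T);b=Rt.as_matrix().T@v
    print('left lug in tool frame at depth .016:',a+b*(.016-a[2])/b[2])
E
```

```text
[ 0.5468 -0.0065  0.0657  0.0624  0.0587] 19.18363048656482
[[ 2.8 -3.8]
 [-0.2  0.4]
 [-0.9  3.6]
 [ 0.7 -5.5]
 [-0.3  0.1]
 [-0.2  0.9]
 [ 0.6 -2.1]
 [-0.4 -0.9]
 [ 1.2  0.1]
 [ 0.5  2.6]
 [ 1.   1.6]]
runway [ 0.6103 -0.0026  0.1094]
left lug in tool frame at depth .016: [0.0023 0.0928 0.016 ]
```

```bash
cat >> h.py <<'E'
BAY=np.array([.5468,-.0065,.0657]); YAW=.0624
def RB(y=None): return Rot.from_euler('ZY',[YAW if y is None else y,-np.pi/6]).as_matrix()
TI=np.array([.001,.046,.038]) # insert origin in tool
def plan(p,R,tag=''):
    s=arm.observe(); d=(p-s['tcp_pos'])/.2
    w=(Rot.from_matrix(R)*Rot.from_quat(s['tcp_rot']).inv()).as_rotvec()/np.radians(120)
    print(tag,'offset',d.round(3),'twist',w.round(3),'rows',max(np.linalg.norm(d)*.2/.0417,np.linalg.norm(w)*120/7.16).round(1))
def ins_target(x,y,z):
    R=RB()@np.diag([-1,1,-1.]); return BAY+RB()@[x,y,z]-R@TI,R
E
python3 - <<'E'
from h import *
plan(*ins_target(.078,0,.05))
print(ins_target(.078,0,.05))
E
```

```text
offset [ 0.505 -1.012 -0.274] twist [ 0.053 -0.246 -0.138] rows 5.6
(array([ 0.57403702, -0.0508879 ,  0.18141024]), array([[-8.64339903e-01, -6.23595128e-02,  4.99026876e-01],
       [-5.40049222e-02,  9.98053752e-01,  3.11797564e-02],
       [-5.00000000e-01,  1.73472348e-18, -8.66025404e-01]]))
```

carry_out(
  deltas=[
    {"offset": [0.25, -0.5, 0], "twist": [0.053, -0.246, -0.138]},
    {"offset": [0.5, -1, 0], "twist": [0.053, -0.246, -0.138]},
    {"offset": [0.5, -1, 0], "twist": [0.053, -0.246, -0.138]},
    {"offset": [0.5, -1, 0], "twist": [0.053, -0.246, -0.138]},
    {"offset": [0.5, -1, 0], "twist": [0.053, -0.246, -0.138]},
    {"offset": [0.5, -1, -0.27], "twist": [0.053, -0.246, -0.138]},
    {"offset": [0.5, -1, -0.27], "twist": [0.053, -0.246, -0.138]},
    {"offset": [0.5, -1, -0.27], "twist": [0.053, -0.246, -0.138]},
  ],
)

```text
t: 5.98
tcp_pos: [0.571, -0.0506, 0.179]
tcp_rot: [-0.028, 0.966, 0.009, 0.256]
contact_force: [-0.3, 0.1, -1.3]
opening: 0.0084
grasp_force: 59.0
```

carry_out(
  deltas=[
    {"offset": [0, 0, 0], "twist": [0, 0, 0]},
    {"offset": [0, 0, 0], "twist": [0, 0, 0]},
  ],
)

```text
t: 6.15
tcp_pos: [0.5741, -0.0481, 0.1841]
tcp_rot: [-0.03, 0.965, 0.009, 0.26]
contact_force: [0.5, 0.5, -0.6]
opening: 0.0083
grasp_force: 59.0
```

```bash
python3 - <<'E'
from h import *
np.set_printoptions(precision=4,suppress=True)
s=arm.observe(); print(s['t'],s['tcp_pos'],s['tcp_rot'],s['joints'],s['contact_force'],s['opening'],s['grasp_force'])
plan(*ins_target(.078,0,.05))
im=arm.camera('wrist'); cv2.imwrite('pics/w4.png',im[:,:,::-1])
t=arm.camera('top')[100:260,300:460]; t=cv2.resize(t,(400,400),interpolation=cv2.INTER_CUBIC)
cv2.imwrite('pics/w4c.png',np.hstack([cv2.resize(im,(640,400)),t[:, :160]])[:,:,::-1])
E
```

```text
6.15 [ 0.5741 -0.0481  0.1841] [-0.0301  0.9652  0.0089  0.2597] [-0.0021  0.2406  0.0203  2.2196 -0.2856  0.1635  1.9192] [ 0.544   0.5109 -0.5881] 0.008345331200214298 59.03836727142334
 offset [-0.    -0.014 -0.014] twist [-0.001  0.001 -0.   ] rows 0.1
```

View pics/w4.png

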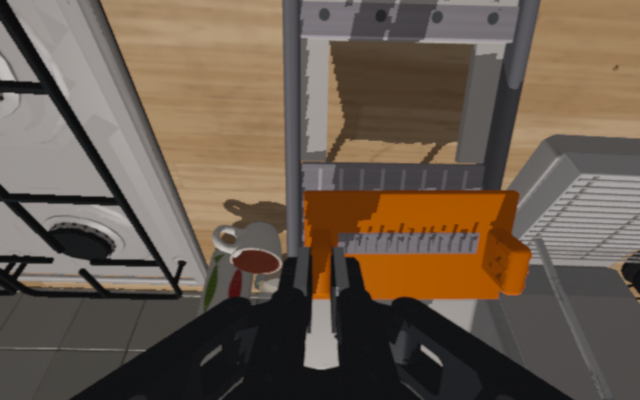

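The wrist view shows the insert's top edge (303–517, row 192) parallel to the ramp edge (row 164) and blade bar (row 40). The left rail's inner side is at about col 302. I'll take sub-pixel edge profiles for the fit.

```bash
python3 - <<'E'
import cv2,numpy as np
g=cv2.GaussianBlur(cv2.imread('pics/w4.png'),(3,3),0).astype(float)
def pk(line,off):
    d=np.abs(np.gradient(line,axis=0)).sum(1); return [(int(i+off),int(d[i])) for i in range(1,len(d)-1) if d[i]>25 and d[i]>=d[i-1] and d[i]>d[i+1]]
for r in (20,32,60,100,140,172,180,200,280): print('row',r,pk(g[r,275:545],275))
for c in (308,315,320,345,400,450,470,480): print('col',c,pk(g[20:310,c],20))
E
```

```text
row 20 [(282, 48), (300, 32), (303, 31), (353, 44), (391, 42), (395, 44), (428, 38), (432, 44), (441, 43), (487, 51), (497, 43), (516, 44), (536, 39)]
row 32 [(282, 60), (301, 49), (351, 41), (384, 38), (388, 39), (426, 43), (514, 46), (534, 43)]
row 60 [(283, 43), (300, 39), (308, 55), (328, 26), (332, 65), (502, 37), (528, 42)]
row 100 [(283, 35), (300, 37), (308, 55), (340, 65), (495, 42), (519, 62)]
row 140 [(284, 34), (300, 36), (308, 57), (335, 65), (345, 59), (349, 31), (368, 27), (487, 43), (511, 80), (543, 34)]
row 172 [(285, 42), (297, 25), (304, 42), (318, 31), (322, 30), (334, 43), (504, 71), (518, 28)]
row 180 [(285, 49), (297, 26), (302, 54), (318, 33), (321, 31), (332, 46), (502, 81), (513, 38), (537, 37), (541, 32)]
row 200 [(285, 53), (297, 26), (303, 42), (379, 33), (503, 32), (518, 53), (525, 30)]
row 280 [(279, 95), (294, 43), (307, 42), (312, 37), (318, 45), (330, 55), (335, 43), (348, 43), (363, 67), (524, 43)]
col 308 [(35, 38), (50, 43), (75, 35), (94, 41), (118, 32), (135, 41), (152, 58), (161, 25), (164, 43), (190, 65), (225, 27), (246, 57)]
col 315 [(35, 39), (151, 58), (161, 26), (164, 44), (190, 65), (293, 35), (299, 63)]
col 320 [(35, 38), (151, 61), (161, 26), (164, 43), (168, 29), (190, 91), (273, 36), (299, 63)]
col 345 [(35, 39), (41, 87), (138, 43), (142, 28), (162, 66), (190, 35), (232, 36), (253, 36), (257, 48), (288, 46)]
col 400 [(143, 56), (163, 67), (190, 39), (194, 36), (233, 51), (237, 39), (240, 32), (254, 54), (297, 74)]
col 450 [(38, 39), (43, 95), (142, 79), (163, 61), (190, 35), (194, 34), (232, 58), (253, 53), (299, 63)]
col 470 [(39, 41), (44, 87), (164, 43), (188, 26), (190, 45), (194, 34), (232, 61), (253, 53), (298, 69)]
col 480 [(39, 40), (55, 60), (163, 31), (187, 28), (190, 45), (194, 34), (299, 53)]
```

```bash
python3 - <<'E'
from h import *
from scipy.optimize import least_squares
np.set_printoptions(precision=4,suppress=True)
m=arm.camera_model('wrist'); s=arm.observe(); T=s['tcp_pos'];RT=Rot.from_quat(s['tcp_rot']).as_matrix()
P=lambda X:(lambda c:(m['mtx']@c)[:2]/c[2])(m['R']@X+m['t'])
def colat(B,R,y,z,row):
    a,b=P(B+R@[-.06,y,z]),P(B+R@[.1,y,z]); k=(row-a[1])/(b[1]-a[1]); return a[0]+k*(b-a)[0]
Ls=[(20,282),(60,283),(100,283.4),(140,284),(180,285.2)]; Rs=[(20,536),(60,528),(100,519.3),(140,511),(172,504),(180,502)]
def res(p,xr=.034):
    B,R=p[:3],RB(p[3]); o=[colat(B,R,-.067,.012,r)-c for r,c in Ls]+[colat(B,R,.067,.012,r)-c for r,c in Rs]
    for X,r in [((-.034,-.045,.006),41),((-.034,.015,.006),43),((-.034,.025,.006),44)]: o.append(P(B+R@X)[1]-r)
    for y in(-.045,0,.03): o.append(P(B+R@[xr,y,.0053])[1]-163)
    return np.array(o)
for xr in(.034,.036):
    r=least_squares(res,[*BAY,YAW],args=(xr,)); print(xr,r.x,r.cost); print(r.fun.round(1))
def ri(p):
    R=RT@np.diag([-1,1,-1])@Rot.from_euler('XYZ',p[3:6]).as_matrix(); o=T+RT@p[:3]
    q=lambda x,y:P(o+R@[x,y,.006])
    a,b,c,d=q(-.032,-.055),q(-.032,.055),q(.032,-.03),q(.032,.05)
    return np.array([a[0]-302.7,b[0]-518.5,a[1]-190.5,b[1]-190.5,c[1]-299,d[1]-298.8,q(-.025,.055)[0]-517,*(np.array(p[3:6])*20),(p[1]-.046)*500])
r2=least_squares(ri,[*TI,0,0,0]); print('insert in tool',r2.x,r2.fun.round(1))
B,R=r.x[:3],RB(r.x[3]); RI=RT@np.diag([-1,1,-1])@Rot.from_euler('XYZ',r2.x[3:6]).as_matrix()
print('insert in bay',R.T@(T+RT@r2.x[:3]-B), Rot.from_matrix(R.T@RI).as_euler('XYZ',degrees=True))
E
```

```text
0.034 [ 0.5485 -0.0025  0.0787  0.0438] 1.2176297683003143
[-0.1 -0.3  0.1  0.3 -0.1  0.  -0.4 -0.  -0.1  0.2  0.5  0.1  0.4 -0.3
 -1.   0.   0.7]
0.036 [ 0.5482 -0.0023  0.0777  0.0453] 8.365698982700078
[ 0.3  0.1  0.6  0.8  0.4 -0.5 -0.8 -0.4 -0.5 -0.1  0.2 -1.1 -1.  -1.7
  0.7  1.7  2.4]
insert in tool [ 0.002   0.0467  0.039  -0.0038 -0.0219 -0.0003] [-0.1  0.5  0.   0.  -0.  -0.  -0.5 -0.1 -0.4 -0.   0.3]
insert in bay [0.0719 0.0005 0.0422] [ 0.3956 -1.472   0.8602]
```

```bash
sed -i 's/^BAY=.*/BAY=np.array([.5485,-.0025,.0787]); YAW=.0438/; s/^TI=.*/TI=np.array([.002,.0465,.039])/' h.py; python3 - <<'E'
from h import *
for z in (.016,.008,.005): plan(*ins_target(.07,0,z),z)
E
```

```text
0.016 offset [ 0.055  0.002 -0.112] twist [-0.001  0.002 -0.009] rows 0.6
0.008 offset [ 0.075  0.002 -0.147] twist [-0.001  0.002 -0.009] rows 0.8
0.005 offset [ 0.082  0.003 -0.16 ] twist [-0.001  0.002 -0.009] rows 0.9
```

carry_out(
  deltas=[
    {"offset": [0.03, 0, -0.06], "twist": [0, 0, -0.009]},
    {"offset": [0.055, 0, -0.112], "twist": [0, 0, -0.009]},
    {"offset": [0.055, 0, -0.112], "twist": [0, 0, -0.009]},
    {"offset": [0.06, 0, -0.12], "twist": [0, 0, -0.009]},
    {"offset": [0.065, 0, -0.13], "twist": [0, 0, -0.009]},
    {"offset": [0.07, 0, -0.138], "twist": [0, 0, -0.009]},
    {"offset": [0.075, 0, -0.147], "twist": [0, 0, -0.009]},
    {"offset": [0.075, 0, -0.147], "twist": [0, 0, -0.009]},
  ],
)

```text
t: 6.92
tcp_pos: [0.5894, -0.0474, 0.155]
tcp_rot: [-0.022, 0.965, 0.007, 0.26]
contact_force: [0.5, 0.3, -0.9]
opening: 0.0084
grasp_force: 59.0
```

```bash
cat > st.py <<'E'
from h import *
np.set_printoptions(precision=4,suppress=True)
s=arm.observe(); R=RB(); RT=Rot.from_quat(s['tcp_rot']).as_matrix()
print('t',s['t'],'j',s['joints'],'open',s['opening'],'gf',s['grasp_force'])
print('F bay',R.T@s['contact_force'],'M',R.T@s['torque'],'tcp in bay',R.T@(s['tcp_pos']-BAY),'ins in bay',R.T@(s['tcp_pos']+RT@TI-BAY))
print('tilt',Rot.from_matrix(R.T@RT@np.diag([-1,1,-1])).as_rotvec(degrees=True))
E
python3 st.py; python3 - <<'E'
from h import *
for x,z in ((.07,.005),(.04,.006),(.01,.006),(0,.006),(0,0)): plan(*ins_target(x,0,z),(x,z))
E
```

```text
t 6.9167 j [-0.15    0.3129  0.192   2.2296 -0.8749  0.1194  2.4792] open 0.008403932147547087 gf 59.03471231460571
F bay [-0.0063  0.2454 -1.0816] M [-0.0413  0.7133  0.0685] tcp in bay [ 0.0718 -0.0467  0.0467] ins in bay [ 0.0699 -0.0001  0.0078]
tilt [ 0.1276 -0.2044  0.0185]
(0.07, 0.005) offset [ 0.007  0.001 -0.011] twist [-0.001  0.002 -0.001] rows 0.1
(0.04, 0.006) offset [-0.125 -0.005 -0.082] twist [-0.001  0.002 -0.001] rows 0.7
(0.01, 0.006) offset [-0.255 -0.01  -0.157] twist [-0.001  0.002 -0.001] rows 1.4
(0, 0.006) offset [-0.298 -0.012 -0.182] twist [-0.001  0.002 -0.001] rows 1.7
(0, 0) offset [-0.283 -0.012 -0.208] twist [-0.001  0.002 -0.001] rows 1.7
```

carry_out(
  deltas=[
    {"offset": [0, 0, 0], "twist": [0, 0, 0]},
    {"offset": [0, 0, 0], "twist": [0, 0, 0]},
    {"offset": [0, 0, 0], "twist": [0, 0, 0]},
  ],
  grip=-0.3,
)

```text
t: 7.17
tcp_pos: [0.5889, -0.0485, 0.1546]
tcp_rot: [-0.021, 0.965, 0.006, 0.26]
contact_force: [-0.4, 1.1, -0.8]
opening: 0.0297
grasp_force: 0.0
```

carry_out(
  deltas=[
    {"offset": [-0.06, 0, 0.1], "twist": [0, 0, 0]},
    {"offset": [-0.1, 0, 0.17], "twist": [0, 0.03, 0]},
    {"offset": [-0.15, 0, 0.26], "twist": [0, 0.06, 0]},
    {"offset": [-0.2, 0, 0.34], "twist": [0, 0.12, 0]},
    {"offset": [-0.2, 0, 0.4], "twist": [0, 0.12, 0]},
    {"offset": [-0.2, 0, 0.4], "twist": [0, 0.12, 0]},
    {"offset": [-0.2, 0, 0.4], "twist": [0, 0.12, 0]},
  ],
)

```text
t: 7.75
tcp_pos: [0.5499, -0.0483, 0.2352]
tcp_rot: [-0.02, 0.99, 0.009, 0.138]
contact_force: [-0.0, -0.7, 0.9]
opening: 0.0298
grasp_force: 0.0
```

```bash
python3 st.py; python3 - <<'E'
from h import *
m=arm.camera_model('wrist'); im=arm.camera('wrist'); cv2.imwrite('pics/w5.png',im[:,:,::-1])
for n in ['insert','lug_left','lug_right','bay','runway','dial_axis','pointer']:
    print(n,[(d['uv'],round(d['conf'],2)) for d in arm.place_of('wrist',n)[:2]])
P=lambda X:(lambda c:(m['mtx']@c)[:2]/c[2])(m['R']@(BAY+RB()@X)+m['t'])
for X in [(.07,0,.0055),(0,0,0),(.07,.046,.0255),(.07,-.046,.0255),(0,.046,.02),(0,-.046,.02)]: print(X,P(np.array(X)).round(1))
E
```

```text
t 7.75 j [-0.6731  0.2368  0.8305  2.0482 -0.3663  0.6877  1.9875] open 0.029805693094785073 gf 0.0
F bay [ 0.3744 -0.6839  0.7847] M [0.0094 0.3205 0.0026] tcp in bay [ 0.0777 -0.0458  0.1358] ins in bay [0.0666 0.0012 0.0989]
tilt [ 0.5982 14.1099 -0.308 ]
insert [([373.9, 133.9], 0.62)]
lug_left [([435.7, 133.5], 0.81)]
lug_right [([318.0, 130.8], 0.65)]
bay [([318.0, 134.1], 0.66)]
runway [([369.9, 230.0], 0.61)]
dial_axis [([376.6, 338.8], 0.56)]
pointer []
(0.07, 0, 0.0055) [372.2 222.7]
(0, 0, 0) [371.7 140. ]
(0.07, 0.046, 0.0255) [434.8 226.3]
(0.07, -0.046, 0.0255) [318.  227.1]
(0, 0.046, 0.02) [434.2 137.1]
(0, -0.046, 0.02) [317.4 137.7]
```

View pics/w5.png

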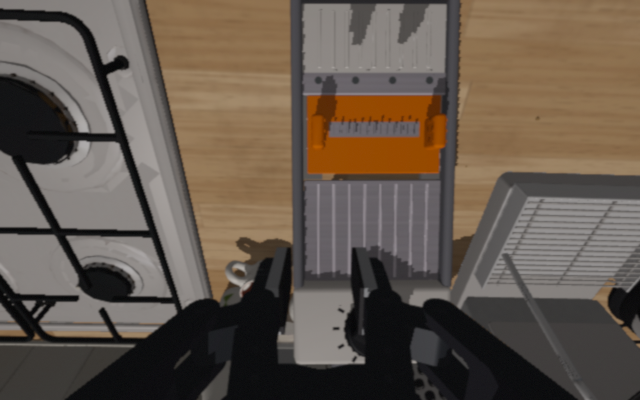

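The insert slid itself into the bay and sits at about (374,134), against the blade bar at row 93, with a gap to the ramp at rows 174–181. That fits a seated insert at x ≈ -2 mm. I'll check flushness with numbers and locate the dial.

```bash
python3 - <<'E'
from h import *
np.set_printoptions(precision=4,suppress=True)
m=arm.camera_model('wrist'); R=RB()
P=lambda X:(lambda c:(m['mtx']@c)[:2]/c[2])(m['R']@(BAY+R@np.array(X))+m['t'])
g=cv2.GaussianBlur(cv2.imread('pics/w5.png'),(3,3),0).astype(float)
def pk(line,off):
    d=np.abs(np.gradient(line,axis=0)).sum(1); return [(int(i+off),int(d[i])) for i in range(1,len(d)-1) if d[i]>25 and d[i]>=d[i-1] and d[i]>d[i+1]]
for c in (340,374,410): print(c,pk(g[65:200,c],65))
for r in (105,160): print(r,pk(g[r,285:470],285))
for n,X in [('blade edge',(-.034,0,.006)),('ramp edge',(.034,0,.0053)),('ins hi x=-2',(.030,0,.006)),('ins hi x=0',(.032,0,.006)),('ins lo x=-2',(-.034,0,.006)),('hi x=-2,z+5',(.030,0,.011)),('L -2',(-.002,.046,.024)),('R -2',(-.002,-.046,.024))]: print(n,P(X).round(1))
def onb(c,uv,z):
    o,d=ray(c,uv); o=R.T@(o-BAY);d=R.T@d; return o+d*(z-o[2])/d[2]
print('dial w',onb('wrist',(376.6,338.8),.032))
for c,u in (('top',(374.8,153.3)),('side',(380.9,209))): print('dial',c,onb(c,u,.032))
for c,u in (('top',(368.6,148.2)),('side',(375.6,201.4))): print('ptr',c,onb(c,u,.042))
E
```

```text
340 [(72, 34), (92, 31), (95, 66), (121, 51), (137, 54), (173, 47), (178, 34)]
374 [(72, 34), (92, 33), (95, 66), (121, 49), (137, 53), (173, 48), (180, 46)]
410 [(72, 34), (92, 33), (95, 66), (121, 53), (137, 48), (173, 50), (180, 46)]
105 [(291, 50), (303, 30), (307, 41), (316, 28), (336, 29), (428, 27), (448, 36), (459, 66)]
160 [(291, 30), (303, 35), (307, 46), (439, 49), (457, 59)]
blade edge [373.9 101. ]
ramp edge [373.4 183.8]
ins hi x=-2 [373.5 179.1]
ins hi x=0 [373.5 181.5]
ins lo x=-2 [373.9 101. ]
hi x=-2,z+5 [374.6 179.2]
L -2 [437.1 137.5]
R -2 [318.2 138.4]
dial w [ 0.1549 -0.0015  0.032 ]
dial top [0.1508 0.0016 0.032 ]
dial side [ 0.1642 -0.0045  0.032 ]
ptr top [0.1659 0.0179 0.042 ]
ptr side [0.1618 0.0141 0.042 ]
```

```bash
python3 - <<'E'
from h import *
s=arm.observe(); RT=Rot.from_quat(s['tcp_rot']).as_matrix()
for z in (.035,.014,.010): plan(BAY+RB()@[-.002,0,z]-RT@[0,0,.022],RT,z)
E
```

```text
0.035 offset [-0.123  0.226 -0.521] twist [ 0. -0.  0.] rows 2.8
0.014 offset [-0.071  0.229 -0.612] twist [ 0. -0.  0.] rows 3.2
0.01 offset [-0.061  0.229 -0.629] twist [ 0. -0.  0.] rows 3.2
```

carry_out(
  deltas=[
    {"offset": [-0.12, 0.22, -0.1], "twist": [0, 0, 0]},
    {"offset": [-0.12, 0.22, -0.3], "twist": [0, 0, 0]},
    {"offset": [-0.12, 0.22, -0.5], "twist": [0, 0, 0]},
    {"offset": [-0.1, 0.22, -0.55], "twist": [0, 0, 0]},
    {"offset": [-0.085, 0.22, -0.58], "twist": [0, 0, 0]},
    {"offset": [-0.07, 0.22, -0.6], "twist": [0, 0, 0]},
    {"offset": [-0.07, 0.22, -0.612], "twist": [0, 0, 0]},
    {"offset": [-0.07, 0.22, -0.612], "twist": [0, 0, 0]},
  ],
  grip=-1,
)

```text
t: 8.82
tcp_pos: [0.5354, -0.0054, 0.1122]
tcp_rot: [-0.019, 0.99, 0.009, 0.137]
contact_force: [-0.5, -0.2, -0.2]
opening: -0.0
grasp_force: 0.0
```

carry_out(
  deltas=[
    {"offset": [0, 0, -0.01], "twist": [0, 0, 0]},
    {"offset": [0, 0, -0.02], "twist": [0, 0, 0]},
    {"offset": [0, 0, -0.02], "twist": [0, 0, 0]},
  ],
)

```text
t: 9.07
tcp_pos: [0.5346, -0.0047, 0.1079]
tcp_rot: [-0.02, 0.99, 0.009, 0.137]
contact_force: [-0.8, 0.7, 0.8]
opening: 0.0001
grasp_force: 0.0
```

```bash
python3 st.py; python3 -c "
from h import *
s=arm.observe(); print(RB().T@(s['tcp_pos']+Rot.from_quat(s['tcp_rot']).as_matrix()@[0,0,.022]-BAY))"
```

```text
t 9.0667 j [-0.5256  0.4024  0.5611  2.2154 -0.6598  0.372   2.174 ] open 0.00010408092719190296 gf 0.0
F bay [-0.2344  0.7637  1.0365] M [-0.0103  0.3244  0.0633] tcp in bay [ 0.0025 -0.0016  0.0322] ins in bay [-0.0087  0.0453 -0.0046]
tilt [ 0.6008 14.2545 -0.402 ]
[-0.00294862 -0.00137032  0.01091876]
```

carry_out(
  deltas=[
    {"offset": [0, 0, -0.008], "twist": [0, 0, 0]},
    {"offset": [0, 0, -0.015], "twist": [0, 0, 0]},
    {"offset": [0, 0, -0.015], "twist": [0, 0, 0]},
  ],
)

```text
t: 9.32
tcp_pos: [0.5351, -0.0047, 0.1063]
tcp_rot: [-0.019, 0.99, 0.01, 0.138]
contact_force: [-13.1, 0.9, 31.6]
opening: 0.0002
grasp_force: 17.1
```

Contact at a tip height of 9.5 mm, with the teeth at 10 mm, so the insert is seated flush. Next I go to the dial.

```bash
cat >> h.py <<'E'
DIAL=np.array([.155,0,.032])
def dial_target(ang,z):  # ang: tool-y angle from bay x (deg, ccw), z of grasp point over bay floor plane
    a=np.radians(ang); y=np.array([np.cos(a),np.sin(a),0]); zz=np.array([0,0,-1.]); R=RB()@np.stack([np.cross(y,zz),y,zz],1)
    return BAY+RB()@[DIAL[0],DIAL[1],z]-R@[0,0,.003],R
E
python3 - <<'E'
from h import *
plan(*dial_target(0,.115)); plan(*dial_target(-15,.115))
E
```

```text
offset [0.443 0.028 0.76 ] twist [ 0.291 -0.075 -0.691] rows 12.6
 offset [0.443 0.028 0.76 ] twist [ 0.339 -0.063 -0.806] rows 14.7
```

carry_out(
  deltas=[
    {"offset": [0, 0, 0.1], "twist": [0, 0, 0]},
    {"offset": [0, 0, 0.3], "twist": [0, 0, 0]},
    {"offset": [0, 0, 0.5], "twist": [0, 0, 0]},
    {"offset": [0, 0, 0.7], "twist": [0, 0, 0]},
    {"offset": [0, 0, 0.9], "twist": [0, 0, 0]},
    {"offset": [0, 0, 0.9], "twist": [0, 0, 0]},
  ],
  grip=0.3,
)

```text
t: 9.82
tcp_pos: [0.5382, -0.0054, 0.2917]
tcp_rot: [-0.019, 0.99, 0.01, 0.142]
contact_force: [1.5, -1.0, 0.3]
opening: 0.0553
grasp_force: 0.0
```

```bash
python3 - <<'E'
from h import *
plan(*dial_target(0,.115)); print(arm.observe()['joints'])
E
```

```text
offset [ 0.428  0.031 -0.166] twist [ 0.293 -0.072 -0.69 ] rows 12.6
[-0.94002223  0.11943054  0.96779018  2.00717218 -0.17865964  0.78929744
  1.7283579 ]
```

carry_out(
  deltas=[
    {"offset": [0.1, 0, 0], "twist": [0.293, -0.072, -0.69]},
    {"offset": [0.2, 0, 0], "twist": [0.293, -0.072, -0.69]},
    {"offset": [0.3, 0, 0], "twist": [0.293, -0.072, -0.69]},
    {"offset": [0.4, 0, 0], "twist": [0.293, -0.072, -0.69]},
    {"offset": [0.43, 0.03, 0], "twist": [0.293, -0.072, -0.69]},
    {"offset": [0.43, 0.03, 0], "twist": [0.293, -0.072, -0.69]},
    {"offset": [0.43, 0.03, 0], "twist": [0.293, -0.072, -0.69]},
    {"offset": [0.43, 0.03, 0], "twist": [0.293, -0.072, -0.69]},
  ],
)

```text
t: 10.48
tcp_pos: [0.6205, 0.0009, 0.2844]
tcp_rot: [0.446, 0.868, 0.132, 0.173]
contact_force: [-0.2, 0.1, -0.2]
opening: 0.0552
grasp_force: 0.0
```

```bash
python3 - <<'E'
from h import *
plan(*dial_target(0,.115)); print(arm.observe()['joints'])
E
```

```text
offset [ 0.016 -0.    -0.13 ] twist [ 0.102 -0.029 -0.252] rows 4.6
[-0.9198065   0.29794503  1.10290414  1.97737275 -0.63614916  0.68411414
  1.16216106]
```

carry_out(
  deltas=[
    {"offset": [0.016, 0, -0.05], "twist": [0.102, -0.029, -0.252]},
    {"offset": [0.016, 0, -0.1], "twist": [0.102, -0.029, -0.252]},
    {"offset": [0.016, 0, -0.13], "twist": [0.102, -0.029, -0.252]},
    {"offset": [0.016, 0, -0.13], "twist": [0.102, -0.029, -0.252]},
    {"offset": [0.016, 0, -0.13], "twist": [0.102, -0.029, -0.252]},
    {"offset": [0.016, 0, -0.13], "twist": [0.102, -0.029, -0.252]},
    {"offset": [0.016, 0, -0.13], "twist": [0.102, -0.029, -0.252]},
  ],
)

```text
t: 11.07
tcp_pos: [0.6235, 0.0017, 0.2584]
tcp_rot: [0.664, 0.701, 0.186, 0.179]
contact_force: [-0.1, 0.4, -0.4]
opening: 0.0554
grasp_force: 0.0
```

```bash
python3 - <<'E'
from h import *
np.set_printoptions(precision=4,suppress=True)
plan(*dial_target(0,.115)); print(arm.observe()['joints'])
m=arm.camera_model('wrist'); im=arm.camera('wrist'); cv2.imwrite('pics/w6.png',im[:,:,::-1]); R=RB()
def onb(c,uv,z):
    o,d=ray(c,uv,m if c=='wrist' else None); o=R.T@(o-BAY);d=R.T@d; return o+d*(z-o[2])/d[2]
for n,z in (('dial_axis',.032),('pointer',.042),('insert',0),('lug_left',.02),('lug_right',.02)):
    for d in arm.place_of('wrist',n)[:2]: print(n,d['uv'],round(d['conf'],2),onb('wrist',d['uv'],z))
P=lambda X:(lambda c:(m['mtx']@c)[:2]/c[2])(m['R']@(BAY+R@np.array(X))+m['t'])
print('pred axis',P(DIAL),P(DIAL+[0,0,.01]))
E
```

```text
offset [ 0.001 -0.004  0.   ] twist [ 0.002 -0.    -0.004] rows 0.1
[-1.0263  0.3545  1.2083  2.0876 -0.8484  0.5276  0.7899]
dial_axis [321.8, 218.5] 0.73 [ 0.1561 -0.0004  0.032 ]
pointer [338.2, 202.4] 0.97 [0.1666 0.0152 0.042 ]
pointer [113.6, 267.3] 0.6 [ 0.0098 -0.035   0.042 ]
insert [117.8, 203.8] 0.58 [-0.0063 -0.0026  0.    ]
lug_left [88.3, 147.9] 0.57 [-0.0053  0.0454  0.02  ]
lug_right [114.5, 265.3] 0.82 [-0.0053 -0.0465  0.02  ]
pred axis [320.2994 217.994 ] [320.2625 223.6269]
```

View pics/w6.png

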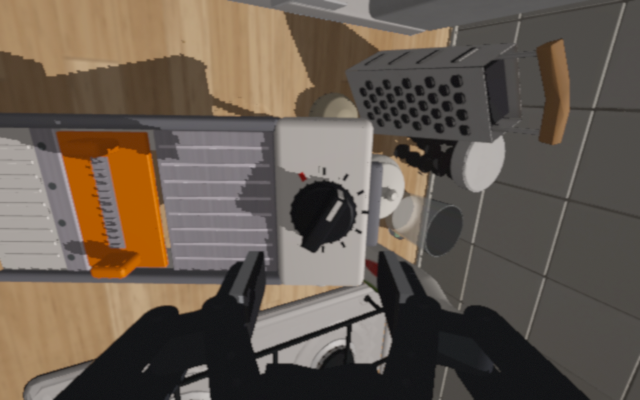

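The dial is at (322,213) with its pointer tip at (341,200), about 57° left of upslope, so it sits at the second click. The insert is seated at (115,195). I'll turn to the bar's angle.

```bash
sed -i 's/^DIAL=.*/DIAL=np.array([.156,-.0002,.032])/' h.py; python3 - <<'E'
from h import *
plan(*dial_target(-30,.115)); plan(*dial_target(-30,.046))
E
```

```text
offset [ 0.003 -0.001  0.001] twist [ 0.126  0.005 -0.22 ] rows 4.2
 offset [ 0.176  0.006 -0.298] twist [ 0.126  0.005 -0.22 ] rows 4.2
```

carry_out(
  deltas=[
    {"offset": [0, 0, 0], "twist": [0.126, 0.005, -0.22]},
    {"offset": [0, 0, 0], "twist": [0.126, 0.005, -0.22]},
    {"offset": [0, 0, 0], "twist": [0.126, 0.005, -0.22]},
    {"offset": [0, 0, 0], "twist": [0.126, 0.005, -0.22]},
    {"offset": [0, 0, 0], "twist": [0.126, 0.005, -0.22]},
    {"offset": [0.06, 0.002, -0.1], "twist": [0.126, 0.005, -0.22]},
    {"offset": [0.1, 0.003, -0.17], "twist": [0.126, 0.005, -0.22]},
    {"offset": [0.1, 0.003, -0.17], "twist": [0.126, 0.005, -0.22]},
  ],
)

```text
t: 12.03
tcp_pos: [0.6437, 0.0023, 0.2225]
tcp_rot: [0.826, 0.501, 0.226, 0.125]
contact_force: [-0.5, 0.2, 0.1]
opening: 0.0553
grasp_force: 0.0
```

```bash
python3 st.py; python3 - <<'E'
from h import *
plan(*dial_target(-30,.046))
E
```

```text
t 12.0333 j [-0.9189  0.4487  1.1196  2.0858 -1.0482  0.5188  0.4246] open 0.05531219924054611 gf 0.0
F bay [-0.3653  0.2428  0.2769] M [ 0.0288  0.5914 -0.0037] tcp in bay [0.1544 0.0007 0.0769] ins in bay [ 0.1956 -0.0209  0.0378]
tilt [  -0.1643    0.0054 -119.9585]
 offset [ 0.077 -0.001 -0.117] twist [ 0.001 -0.001 -0.   ] rows 0.7
```

carry_out(
  deltas=[
    {"offset": [0.025, 0, -0.04], "twist": [0, 0, 0]},
    {"offset": [0.05, 0, -0.08], "twist": [0, 0, 0]},
    {"offset": [0.077, 0, -0.117], "twist": [0, 0, 0]},
    {"offset": [0.077, 0, -0.117], "twist": [0, 0, 0]},
    {"offset": [0.077, 0, -0.117], "twist": [0, 0, 0]},
  ],
)

```text
t: 12.45
tcp_pos: [0.6589, 0.0013, 0.2015]
tcp_rot: [0.826, 0.501, 0.227, 0.125]
contact_force: [0.7, 0.5, 1.4]
opening: 0.0555
grasp_force: 0.0
```

carry_out(
  deltas=[
    {"offset": [0, 0, 0], "twist": [0, 0, 0]},
    {"offset": [0, 0, 0], "twist": [0, 0, 0]},
    {"offset": [0, 0, 0], "twist": [0, 0, 0]},
    {"offset": [0, 0, 0], "twist": [0, 0, 0]},
    {"offset": [0, 0, 0], "twist": [0, 0, 0]},
    {"offset": [0, 0, 0], "twist": [0, 0, 0]},
    {"offset": [0, 0, 0], "twist": [0, 0, 0]},
  ],
  grip=-1,
)

```text
t: 13.03
tcp_pos: [0.6591, 0.0018, 0.2018]
tcp_rot: [0.826, 0.501, 0.227, 0.125]
contact_force: [-5.1, 0.2, 6.8]
opening: 0.0116
grasp_force: 59.1
```

```bash
python3 st.py; python3 - <<'E'
from h import *
s=arm.observe(); RT=Rot.from_quat(s['tcp_rot'])
for a in (-15,-30,-45,-60,-75,-90,-95): print(a,(Rot.from_rotvec(RB()[:,2]*np.radians(a)).as_rotvec()/np.radians(120)).round(3))
E
```

```text
t 13.0333 j [-0.8407  0.4864  1.0332  2.0746 -1.1311  0.4944  0.4905] open 0.011612880801312729 gf 59.0786612033844
F bay [-0.9865  0.4525  8.3862] M [ 0.2144  0.711  -0.044 ] tcp in bay [ 0.1574 -0.0005  0.0513] ins in bay [ 0.1986 -0.0221  0.0123]
tilt [   0.0319   -0.0691 -120.0542]
-15 [ 0.062  0.003 -0.108]
-30 [ 0.125  0.005 -0.217]
-45 [ 0.187  0.008 -0.325]
-60 [ 0.25   0.011 -0.433]
-75 [ 0.312  0.014 -0.541]
-90 [ 0.375  0.016 -0.65 ]
-95 [ 0.395  0.017 -0.686]
```

carry_out(
  deltas=[
    {"offset": [0, 0, 0], "twist": [0.031, 0.001, -0.054]},
    {"offset": [0, 0, 0], "twist": [0.062, 0.003, -0.108]},
    {"offset": [0, 0, 0], "twist": [0.083, 0.004, -0.144]},
    {"offset": [0, 0, 0], "twist": [0.104, 0.004, -0.18]},
    {"offset": [0, 0, 0], "twist": [0.125, 0.005, -0.217]},
    {"offset": [0, 0, 0], "twist": [0.146, 0.006, -0.253]},
    {"offset": [0, 0, 0], "twist": [0.187, 0.008, -0.325]},
    {"offset": [0, 0, 0], "twist": [0.187, 0.008, -0.325]},
  ],
)

```text
t: 13.7
tcp_pos: [0.6597, 0.001, 0.2022]
tcp_rot: [0.955, 0.143, 0.258, 0.029]
contact_force: [-1.2, -1.6, 4.9]
opening: 0.0111
grasp_force: 60.2
```

```bash
python3 st.py; python3 - <<'E'
from h import *
s=arm.observe(); p,R=dial_target(-120,.048); plan(p,R); plan(s['tcp_pos'],dial_target(-124,.048)[1])
E
```

```text
t 13.7 j [-0.9131  0.5683  1.1853  2.0769 -1.2477  0.6027 -0.2062] open 0.011106038457928015 gf 60.17570436000824
F bay [ 1.3666 -1.5375  4.846 ] M [-0.3246  0.3108 -0.0074] tcp in bay [ 0.1581 -0.0014  0.0513] ins in bay [ 0.1717 -0.046   0.0125]
tilt [   0.0574   -0.2826 -165.4688]
 offset [-0.008  0.005 -0.007] twist [ 0.187  0.008 -0.321] rows 6.2
 offset [0. 0. 0.] twist [ 0.203  0.009 -0.349] rows 6.8
```

carry_out(
  deltas=[
    {"offset": [0, 0, 0], "twist": [0.025, 0.001, -0.043]},
    {"offset": [0, 0, 0], "twist": [0.05, 0.002, -0.086]},
    {"offset": [0, 0, 0], "twist": [0.075, 0.003, -0.13]},
    {"offset": [0, 0, 0], "twist": [0.1, 0.004, -0.173]},
    {"offset": [0, 0, 0], "twist": [0.1, 0.004, -0.173]},
  ],
)

```text
t: 14.12
tcp_pos: [0.6597, 0.0004, 0.2022]
tcp_rot: [0.964, -0.058, 0.258, -0.025]
contact_force: [-0.4, -4.0, 5.7]
opening: 0.0113
grasp_force: 60.1
```

```bash
python3 st.py; python3 - <<'E'
from h import *
s=arm.observe(); plan(s['tcp_pos'],dial_target(-120,.048)[1])
E
```

```text
t 14.1167 j [-0.926   0.5909  1.2202  2.0777 -1.2739  0.6324 -0.6018] open 0.011289753171281386 gf 60.12393772602081
F bay [ 2.2931 -3.9636  5.21  ] M [-0.7999  0.0793  0.0784] tcp in bay [ 0.1581 -0.0019  0.0513] ins in bay [ 0.1526 -0.0483  0.0125]
tilt [ -0.1423   0.3051 170.6608]
 offset [0. 0. 0.] twist [ 0.088  0.004 -0.148] rows 2.9
```

carry_out(
  deltas=[
    {"offset": [0, 0, 0], "twist": [0.03, 0.001, -0.05]},
    {"offset": [0, 0, 0], "twist": [0.06, 0.002, -0.1]},
    {"offset": [0, 0, 0], "twist": [0.088, 0.004, -0.148]},
    {"offset": [0, 0, 0], "twist": [0.09, 0.004, -0.153]},
    {"offset": [0, 0, 0], "twist": [0.09, 0.004, -0.153]},
    {"offset": [0, 0, 0], "twist": [0.09, 0.004, -0.153]},
    {"offset": [0, 0, 0], "twist": [0.09, 0.004, -0.153]},
  ],
)

```text
t: 14.7
tcp_pos: [0.6596, -0.0002, 0.2021]
tcp_rot: [0.938, -0.231, 0.249, -0.073]
contact_force: [0.8, -4.9, 2.1]
opening: 0.0114
grasp_force: 59.8
```

```bash
python3 st.py; python3 - <<'E'
from h import *
print((RB()[:,2]*.03/.2).round(3), (RB()[:,2]*.1/.2).round(3))
E
```

```text
t 14.7 j [-0.9279  0.6001  1.2336  2.0782 -1.2868  0.6481 -0.9529] open 0.011364067184781815 gf 59.80570077896118
F bay [ 1.5617 -4.9074  1.5156] M [-1.2038  0.1026 -0.0056] tcp in bay [ 0.1579 -0.0025  0.0513] ins in bay [ 0.1363 -0.0438  0.0123]
tilt [ -0.123    0.0524 149.8193]
[-0.075 -0.003  0.13 ] [-0.25  -0.011  0.433]
```

carry_out(
  deltas=[
    {"offset": [0, 0, 0], "twist": [0, 0, 0]},
    {"offset": [0, 0, 0], "twist": [0, 0, 0]},
    {"offset": [0, 0, 0], "twist": [0, 0, 0]},
    {"offset": [0, 0, 0], "twist": [0, 0, 0]},
    {"offset": [0, 0, 0], "twist": [0, 0, 0]},
  ],
  grip=0.2,
)

```text
t: 15.12
tcp_pos: [0.659, 0.0022, 0.201]
tcp_rot: [0.938, -0.231, 0.248, -0.074]
contact_force: [-0.4, 1.1, -0.0]
opening: 0.0514
grasp_force: 0.0
```

carry_out(
  deltas=[
    {"offset": [-0.03, 0, 0.05], "twist": [0, 0, 0]},
    {"offset": [-0.08, 0, 0.14], "twist": [0, 0, 0]},
    {"offset": [-0.15, 0, 0.26], "twist": [0, 0, 0]},
    {"offset": [-0.25, 0, 0.43], "twist": [0, 0, 0]},
    {"offset": [-0.35, 0, 0.6], "twist": [0, 0, 0]},
    {"offset": [-0.35, 0, 0.6], "twist": [0, 0, 0]},
    {"offset": [-0.35, 0, 0.6], "twist": [0, 0, 0]},
    {"offset": [-0.35, 0, 0.6], "twist": [0, 0, 0]},
  ],
)

```text
t: 15.78
tcp_pos: [0.5892, 0.0013, 0.3224]
tcp_rot: [0.937, -0.232, 0.248, -0.075]
contact_force: [0.4, -0.1, -0.1]
opening: 0.0511
grasp_force: 0.0
```

```bash
python3 st.py; python3 - <<'E'
from h import *
np.set_printoptions(precision=4,suppress=True)
R=RB()
for c in ('wrist','top','side'):
    m=arm.camera_model(c); im=arm.camera(c); cv2.imwrite(f'pics/f_{c}.png',im[:,:,::-1])
    def onb(uv,z):
        o,d=ray(c,uv,m); o=R.T@(o-BAY);d=R.T@d; return o+d*(z-o[2])/d[2]
    for n,z in (('dial_axis',.032),('pointer',.042),('insert',0),('lug_left',.02),('lug_right',.02)):
        for d in arm.place_of(c,n)[:1]: print(c,n,np.round(d['uv'],1),round(d['conf'],2),onb(d['uv'],z))
    for n in ('salt_shaker','pepper_jar'):
        for d in arm.place_of(c,n)[:1]: print(c,n,np.round(d['uv'],1))
E
```

```text
t 15.7833 j [-1.3032  0.0657  1.3117  2.0672 -0.1656  0.5375 -1.9456] open 0.051069904328782514 gf 0.0
F bay [ 0.256  -0.0932 -0.292 ] M [-0.0646  0.5231 -0.004 ] tcp in bay [0.1572 0.002  0.1907] ins in bay [ 0.1354 -0.039   0.1515]
tilt [ -0.0308  -0.2955 149.6198]
wrist dial_axis [322.9 186. ] 0.67 [0.1571 0.0018 0.032 ]
wrist pointer [325.  166.8] 0.76 [ 0.1737 -0.01    0.042 ]
wrist lug_left [361.7 328. ] 0.72 [-0.0109  0.0493  0.02  ]
wrist lug_right [440.1 287. ] 0.83 [-0.0056 -0.0478  0.02  ]
wrist salt_shaker [386.7 262.3]
wrist pepper_jar [383.9 261.9]
top dial_axis [377.  151.6] 0.82 [ 0.1548 -0.0037  0.032 ]
top pointer [381.9 142.4] 0.71 [ 0.1785 -0.0139  0.042 ]
top insert [391.1 214. ] 0.71 [-0.0181 -0.0457  0.    ]
top lug_left [356.5 212.7] 0.75 [-0.0035  0.0467  0.02  ]
top lug_right [392.6 213.8] 0.72 [-0.0108 -0.0458  0.02  ]
top salt_shaker [238.3 202. ]
top pepper_jar [226.9 221.1]
side dial_axis [375.8 209. ] 0.61 [0.1557 0.0057 0.032 ]
side pointer [378.3 203.7] 0.92 [ 0.1647 -0.0007  0.042 ]
side insert [310.1 263.4] 0.68 [-0.0042 -0.0047  0.    ]
side lug_left [302.3 242.6] 0.86 [-0.0111  0.0539  0.02  ]
side lug_right [304.3 269.9] 0.68 [-0.0041 -0.0549  0.02  ]
side salt_shaker [326. 223.]
side pepper_jar [313.6 218.7]
```

View pics/f_wrist.png

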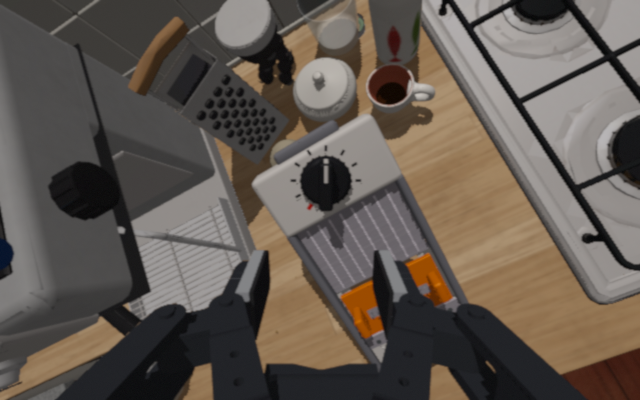

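The pointer at (325,165) rests on the fifth mark clockwise from the red one at (309,207), and the insert lies in the bay around (395,295). The robot is clear, so I hand the job in.

```bash
python3 -c "
from workcell import arm
print(arm.job_done())"
```

```text
the job is handed in; nothing more can be done
None
```

I handed the job in at about 16 s: the insert lies seated in the bay, the dial rests at the fifth click, the jars look undisturbed and the gripper is clear of everything. No verdict came back.

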